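Drift the rover's carriage into line and bolt it

ROBOT

A 7-joint arm with a two-finger parallel gripper is mounted at the origin on the work surface. World frame = base frame: x ahead of the robot, y to its left, z up, the work surface at z = 0. Lengths are in m, angles in rad, forces in N, time in s.
With the tool pointing down it reaches from about 0.4 to 0.9 m from the base axis. Payload 5.6 kg.
Tool frame: the origin (TCP) lies on the front face of the gripper's body, between the roots of the fingers; the fingertips stand 88 mm ahead of it and the grasp point (between the pads) lies 69 mm ahead of it (bot.tips_ahead is the distance from the TCP to the fingertips, in m); z points along the fingers, y is the line along which they close (so a half turn about z gives the same grasp; the last joint's range is limited). The gripper opens to 92 mm and grips with 3 to 60 N. Pads are 20 mm wide; open, the fingers measure 128 mm over their backs; the gripper's body (75 mm by 189 mm) begins 69 mm behind the grasp point.
Start: joints at [-1.195, 0.468, -0.012, 1.603, 0.006, 1.071, -0.056], TCP at [0.264, 0.594, 0.303] pointing down, gripper open.
Joint ranges: [-2.53, 2.53], [-0.31, 2.02], [-1.57, 1.55], [0.28, 2.44], [-1.29, 4.43], [0.15, 1.84], [-2.92, 2.92]. Speed limits (rad/s): [2.57, 2.57, 3.14, 3.14, 3.14, 3.14, 3.14].

INTERFACE

Orientations are given as a unit quaternion [w, x, y, z].
In Python, from rig import bot gives the robot as it stands.
- The arm moves only by the tool servo_tool, never from a script. Its argument "moves" is one flat list of numbers, 7 for each row, row after row: the shift along the tool's x, y, z in m, then the turn, a rotation vector about the tool's x, y, z in rad, then the closure, from 0 (fully open) to 1 (shut). A call has 1 to 10 rows; each row is the pose to reach, as a shift and turn from the pose commanded when the call began, along the tool's axes at that moment; what a row does not reach only later rows make up. A row lasts 1/10 s, in which the tool goes at most 50 mm and 8.59 degrees, less where a joint would pass 70% of its speed; a pose out of reach is approached as far as the arm can. A call with a gripper value outside its range is refused whole. The fingers move at their own pace and stop on an object; "squeeze" is the grip in N (left out, the last holds). Time passes only in rows, so rows that repeat a pose let the fingers close. It gives the time, the measured TCP pose, the force, the opening and the grip force at its end, in the units of the state.
- bot.get_state(): the state, without advancing time (a new reading comes with each control period).
- bot.snapshot(name): name is "scene" or "top" or "wrist"; returns a dict with "color" (400x640x3 uint8, red, green, blue), "fx", "fy", "cx", "cy" (pixels), "world_from_camera" (4x4, takes a point from camera to world coordinates). Camera axes: x right, y down, z forward; pixel columns grow to the right and rows downward; lengths in m; the calibration is good to about 2 mm. A picture is of the moment at which its call begins. There is no depth.
- bot.job_done(): hands the job in; it is judged then, once.
The state is a dict: "time": time; "joint_pos": joint angles; "dq": joint speeds; "tau": joint torques, N m; "ee_pos": TCP position; "tool_rot": TCP orientation; "contact_force": force on the tool from outside, world axes, zero at the start; "moment": the same for the moment, N m; "opening": finger opening in m; "finger_force": force on a finger pad.
Only numpy, scipy, OpenCV 4.12 (cv2) and the standard library are available. Lean on these libraries where they do the work, as an engineer would, in place of code of your own. Each camera call takes 0.05 s, during which the arm holds its last target. There are 200 camera calls.

TASK

The yellow motor carriage on the rover has crept, so its hole no longer meets the hole in the deck beneath. Push the orange-handled tapered drift fully home through both holes to draw them into line, put it back upright in the stand, fully down, and then push the black bolt fully home in its place. The printed parts crack easily: find the way by feel and give way sideways, keeping under about 25 N while the drift or bolt is going in and landing the collar softly; never push the rover with the hand itself, and leave everything else where it is.

Things in the scene. Friction and masses are not known exactly. Their poses are not given: they have to be found in the camera images.
- frame: Grey four-wheeled rover chassis, fixed. Deck 200 (x) by 104 mm (y), 8 mm thick, top 48 mm up, hollow beneath; wheels out to y = 83 mm either side. Origin on the table under the chassis's centre; x along it to the blue sensor bar (top 68 mm up), z up. An 18 mm hole through the fixed deck lies hidden under the carriage, somewhere within 12 mm in x and 9 mm in y of the centre.
- carriage_hole (a point): Mouth centre of the 18 mm hole through the yellow carriage plate (80 x 56 x 8 mm, top 56 mm above the table; side strips 60 mm). It lies flat on the deck and can be shifted level in x and y, against about 3 N of friction each way, without turning or lifting; it stays where left. Axes as the chassis. At the start it is off the deck hole by up to 7 mm in x and 7 mm in y, any direction.
- stand_hole0 (a point): Mouth of one end hole (the stand's -y end) of the fixed white stand, a block 56 mm (x) by 170 mm (y) by 52 mm high with three 22 mm through holes in a row along its y, 55 mm apart. z up.
- stand_hole1 (a point): Mouth of the middle hole of the stand.
- stand_hole2 (a point): Mouth of the other end hole (the stand's +y end).
- drift_grip (a point): Centre of the drift's orange square handle, 20 x 20 x 55 mm, sides along x and y (at the start along the stand's), z up along the pin. The drift starts upright, tip down, in one of the stand's holes. The underside of its 30 mm collar (5 mm thick) is 32.5 mm below this point, the tip 76.5 mm below.
- drift_collar (a point): Centre of the underside of the drift's collar, on its axis. z up.
- bolt_grip (a point): Centre of the bolt's black square handle, 20 x 20 x 55 mm, sides along x and y (at the start along the stand's), z up. The bolt starts upright in another of the stand's holes. The underside of its 30 mm collar (5 mm thick) is 32.5 mm below this point, the foot 62.5 mm below.
- bolt_collar (a point): Centre of the underside of the bolt's collar, on its axis. z up.
- spare: Green plastic axle stub standing in the remaining hole of the stand, head 30 mm across and 10 mm high; not needed. Origin at its foot.
- mouse: Red computer mouse, 98 x 56 x 29 mm; leave alone. Origin under its centre.
- servo: Small blue servo, 32 x 12 x 30 mm; leave alone.
- bracket: Cream-yellow printed bracket, 70 x 45 x 44 mm; leave alone.
- wheel: Black wheel lying flat, 64 mm across, 20 mm high; leave alone.
- driver: Orange screwdriver, 150 mm long, lying; leave alone.
- bearing: Steel ring, 26 mm across, 8 mm high; leave alone.
- drift: The drift, a steel tapered aligning pin, 0.14 kg. Origin at the centre of its 5 mm flat tip, z up: taper from 5 to 17 mm across over the first 26 mm, then 18 mm of straight 17 mm shank up to the collar.
- bolt: The bolt, a plain push-in black plastic one, 0.08 kg. Origin at the centre of its foot, z up: shank 16 mm across, 30 mm long up to the collar, foot chamfered over 4 mm to 11 mm across.
There are look-alikes about, which are no part of the job. Leave any blue or pink look-alike of the drift alone.

How it is judged:
On the way, in this order (a step that is already met when the one before it is completed fails the run):
1. the drift is fully home through carriage and deck: collar on the carriage, upright (z of drift_collar in the frame of carriage_hole below 0.003 m and horizontal distance between drift_collar and carriage_hole below 0.003 m and angle between drift_collar's own z axis and vertical below 0.06 rad), for 0.1 s.
2. the drift is back upright in the stand, collar on the stand (((horizontal distance between drift_collar and stand_hole0 below 0.005 m and z of drift_collar in the frame of stand_hole0 below 0.004 m) or (horizontal distance between drift_collar and stand_hole1 below 0.005 m and z of drift_collar in the frame of stand_hole1 below 0.004 m) or (horizontal distance between drift_collar and stand_hole2 below 0.005 m and z of drift_collar in the frame of stand_hole2 below 0.004 m))), for 0.1 s.
3. the bolt is fully home through carriage and deck (z of bolt_collar in the frame of carriage_hole below 0.003 m and horizontal distance between bolt_collar and carriage_hole below 0.003 m and angle between bolt_collar's own z axis and vertical below 0.06 rad), for 0.1 s.
At the end, for the whole second after the job is handed in: The bolt stands through carriage and deck, its collar within 3 mm of the carriage top, within 3 mm of the hole's axis and upright within 0.06 rad; the drift stands in any hole of the stand, collar within 4 mm of its top; both at rest and released (all of step 3 and ((horizontal distance between drift_collar and stand_hole0 below 0.005 m and z of drift_collar in the frame of stand_hole0 below 0.004 m) or (horizontal distance between drift_collar and stand_hole1 below 0.005 m and z of drift_collar in the frame of stand_hole1 below 0.004 m) or (horizontal distance between drift_collar and stand_hole2 below 0.005 m and z of drift_collar in the frame of stand_hole2 below 0.004 m)) and linear speed of each of bolt, drift below 0.02 m/s); the robot touches nothing.
It fails at once if drift forced: more than 30 N on the rover while its collar is still over 2 mm above the carriage (contact force between drift and frame above 30 N and z of drift_collar in the frame of carriage_hole above 0.002 m).
It fails at once if bolt forced: more than 30 N on the rover while its collar is still over 2 mm above the carriage (contact force between bolt and frame above 30 N and z of bolt_collar in the frame of carriage_hole above 0.002 m).
It fails at once if a collar slammed: drift or bolt pressed on the rover with more than 70 N (contact force between any of drift, bolt and frame above 70 N).
It fails at once if the hand shoves the rover or carriage with more than 5 N (contact force between any of the fingers, the arm and frame above 5 N).
It fails at once if a bystander moved more than 20 mm (distance of any of spare, mouse, servo, bracket, wheel, driver, bearing from where it was at the start of the episode above 0.02 m).
It also fails if it takes over 72 s, if anything falls off the work surface, if the arm or the gripper's body presses on something with over 40 N, if the wrist force passes 120 N, or if a joint passes its speed limit or range.

## Working session

There is one attempt and no reset: what is moved stays moved. The work goes in short steps, Python scripts to look and compute and a tool call to move; the robot and the scene stay as the last step left them, time stands still between calls to the robot, and variables do not carry over. Pictures are saved under pics/ and viewed, at most 10 in all, crops included, and the job is handed in when it is done.

Besides the shell and the picture viewer there is one more tool, called by a JSON object that holds its "method" and its "body". servo_tool: Moves the arm, as the interface text tells. Its arguments: {"type":"object","properties":{"moves":{"type":"array"},"squeeze":{"type":"number"}},"required":["moves"]}

```bash
mkdir -p pics; cat > h.py <<'E'
import numpy as np, cv2
from rig import bot
from scipy.spatial.transform import Rotation as R
def snap(n,f):
    s=bot.snapshot(n); cv2.imwrite(f'pics/{f}.png',s['color'][:,:,::-1])
    np.savez(f'pics/{f}.npz',**{k:np.array(v) for k,v in s.items()}); return s
def px2w(s,u,v,z):
    T=np.array(s['world_from_camera']); d=T[:3,:3]@np.array([(u-s['cx'])/s['fx'],(v-s['cy'])/s['fy'],1]); o=T[:3,3]
    return o+d*(z-o[2])/d[2]
def w2px(s,p):
    T=np.linalg.inv(np.array(s['world_from_camera'])); c=T[:3,:3]@np.array(p)+T[:3,3]
    return [s['fx']*c[0]/c[2]+s['cx'], s['fy']*c[1]/c[2]+s['cy']]
E
python3 - <<'E'
from h import *
for n in ('scene','top'):
    s=snap(n,n+'0'); print(n,s['fx'],np.round(s['world_from_camera'],3).tolist())
st=bot.get_state(); print(st)
E
```

```text
scene 372.971654534816 [[0.749, 0.398, -0.53, 0.984], [0.662, -0.454, 0.596, -0.43], [-0.004, -0.797, -0.604, 0.557], [0.0, 0.0, 0.0, 1.0]]
top 371.3916543972819 [[-0.022, -0.998, 0.064, 0.491], [-1.0, 0.021, -0.012, 0.034], [0.011, -0.064, -0.998, 1.09], [0.0, 0.0, 0.0, 1.0]]
{'time': 0.1, 'joint_pos': array([-1.19502225,  0.46827962, -0.01157767,  1.60353703,  0.00598371,
        1.07139082, -0.05627779]), 'dq': array([-6.37991680e-04, -2.25676489e-03,  1.05164525e-03, -2.78741720e-03,
        1.09153310e-05, -2.77134112e-04, -7.97131613e-05]), 'tau': array([ 1.07005275e-03, -5.21643555e+01, -1.23300878e-02, -2.44361866e+01,
       -5.67557942e-02,  1.40973850e-02,  5.78029426e-05]), 'ee_pos': array([0.26422172, 0.59345026, 0.30183936]), 'tool_rot': array([-1.09246274e-04,  2.07895746e-01,  9.78150671e-01, -7.82667951e-04]), 'contact_force': array([-0.31111221, -0.68201774, -0.36661745]), 'moment': array([-0.04070363, -0.03044925, -0.03010134]), 'finger_force': 0.0, 'opening': 0.09164513441071948}
```

View pics/top0.png

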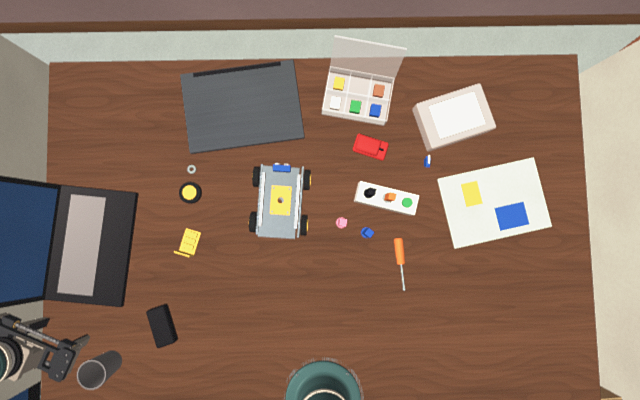

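View pics/scene0.png

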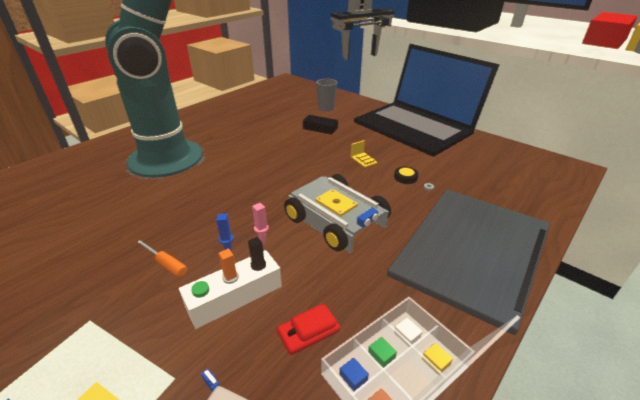

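Candidates for the drift: orange handle in the stand, top (390,197) / scene (228,264). Also the pink pin at top (341,222), the blue pin at (367,232), and the orange screwdriver at (399,250). By the description it's the orange square handle in the stand's middle hole. The black one at top (370,192) is the bolt. I'll check this in a close crop.

```bash
python3 - <<'E'
import cv2
i=cv2.imread('pics/top0.png')[155:250,240:430]; cv2.imwrite('pics/c1.png',cv2.resize(i,None,fx=4,fy=4,interpolation=cv2.INTER_CUBIC))
E
```

```text
(no output)
```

View pics/c1.png

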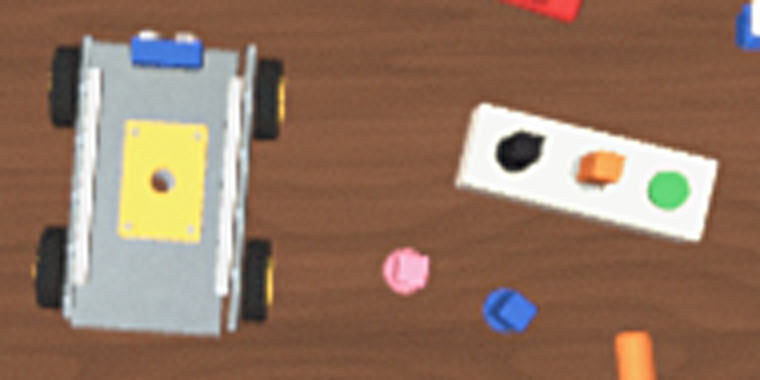

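The crop confirms it: the orange square handle is in the middle hole at crop (601,166), the bolt at (518,150), the green spare at (668,189), and the carriage hole at (162,180). Next I'll measure these.

```bash
cat >> h.py <<'E'
def ld(f): return dict(np.load(f'pics/{f}.npz'))
E
python3 - <<'E'
from h import *
s=ld('top0'); im=s['color']; hsv=cv2.cvtColor(im,cv2.COLOR_RGB2HSV)
def blob(m,box,z,name):
    u0,v0,u1,v1=box; M=np.zeros(m.shape,np.uint8); M[v0:v1,u0:u1]=m[v0:v1,u0:u1]
    c=max(cv2.findContours(M,cv2.RETR_EXTERNAL,cv2.CHAIN_APPROX_NONE)[0],key=cv2.contourArea)
    P=np.array([px2w(s,u,v,z)[:2] for u,v in c[:,0]],np.float32)*1000
    r=cv2.minAreaRect(P); print(name,np.round(r[0],1),np.round(r[1],1),round(r[2],1))
H,S,V=cv2.split(hsv)
blob((H>18)&(H<35)&(S>120),(262,180,300,220),.056,'plate')
blob((S<40)&(V>180),(350,175,425,220),.052,'stand')
blob((H>5)&(H<16)&(S>150)&(V>170),(380,188,402,205),.112,'drift')
blob((V<60),(360,185,380,202),.112,'bolt')
blob((H>45)&(H<75)&(S>120),(398,192,416,212),.062,'spare')
for n,u,v,z in [('carr hole',280.5,200,.056),('drift top',240+604/4,155+160/4,.112),('bolt top',240+512/4,155+155/4,.112)]: print(n,px2w(s,u,v,z).round(4))
cs=[px2w(s,240+a/4,155+b/4,.052)*1000 for a,b in[(482,103),(717,160),(699,240),(462,183)]]
print(np.round(cs,1)[:,:2].tolist())
cs=[px2w(s,240+a/4,155+b/4,.056)*1000 for a,b in[(126,120),(207,125),(199,241),(119,235)]]
print(np.round(cs,1)[:,:2].tolist())
E
```

```text
plate [564.9 108.1] [55.4 77.5] 84.0
stand [ 565.5 -189.6] [173.7  59. ] 74.7
drift [ 564.3 -185.8] [25.4 17.9] 79.3
bolt [ 575.7 -132.3] [24.1 18.6] 88.8
spare [ 552.  -243.8] [21.5 23.9] 43.3
carr hole [0.5646 0.1075 0.056 ]
drift top [ 0.5679 -0.1891  0.112 ]
bolt top [ 0.5724 -0.1282  0.112 ]
[[614.6, -118.2], [570.9, -282.5], [515.0, -267.5], [558.4, -102.4]]
[[607.2, 131.9], [602.5, 75.4], [521.6, 82.4], [526.9, 137.9]]
```

{"method": "servo_tool", "body": {"moves": [-0.03,-0.03,0,0,0,0.14,0,-0.06,-0.06,0.01,0,0,0.28,0,-0.095,-0.095,0.01,0,0,0.42,0,-0.13,-0.13,0.01,0,0,0.56,0,-0.165,-0.165,0.02,0,0,0.7,0,-0.2,-0.2,0.02,0,0,0.84,0,-0.235,-0.235,0.02,0,0,0.98,0,-0.27,-0.27,0.02,0,0,1.12,0,-0.305,-0.305,0.02,0,0,1.26,0,-0.34,-0.34,0.02,0,0,1.41,0]}}

```text
time: 1.1
ee_pos: [0.4368, 0.143, 0.2827]
tool_rot: [-0.0, 0.794, 0.608, 0.0]
contact_force: [0.8, 0.8, -0.5]
opening: 0.092
finger_force: 0.0
```

{"method": "servo_tool", "body": {"moves": [-0.04,0.03,0.0,0,0,0,0,-0.08,0.06,0.01,0,0,0,0,-0.12,0.09,0.01,0,0,0,0,-0.16,0.12,0.02,0,0,0,0,-0.2,0.15,0.02,0,0,0,0,-0.24,0.18,0.03,0,0,0,0,-0.27,0.2,0.03,0,0,0,0,-0.29,0.212,0.03,0,0,0,0,-0.29,0.212,0.03,0,0,0,0,-0.29,0.212,0.03,0,0,0,0]}}

```text
time: 2.1
ee_pos: [0.5672, -0.1893, 0.2521]
tool_rot: [-0.001, 0.792, 0.61, -0.0]
contact_force: [-0.1, 0.2, -0.2]
opening: 0.0918
finger_force: 0.0
```

```bash
python3 - <<'E'
from h import *
s=snap('wrist','w1'); st=bot.get_state(); print(st['ee_pos'],st['joint_pos'].round(2)); print(s['fx'],np.round(s['world_from_camera'],4).tolist())
for p in [(.565,-.19,.112),(.565,-.19,.052),(.579,-.137,.112)]: print(w2px(s,p))
E
```

```text
[ 0.56735821 -0.18826321  0.25219593] [-0.16  0.47  0.56  1.81 -0.3   0.95  0.27]
293.82103406760126 [[0.9669, -0.2469, -0.0647, 0.5856], [-0.2553, -0.9371, -0.2382, -0.1225], [-0.0018, 0.2468, -0.9691, 0.3334], [0.0, 0.0, 0.0, 1.0]]
[np.float64(318.54536345784805), np.float64(219.88483689480273)]
[np.float64(319.24729265915306), np.float64(201.4112923578332)]
[np.float64(318.3719422687958), np.float64(149.48612998103542)]
```

View pics/w1.png

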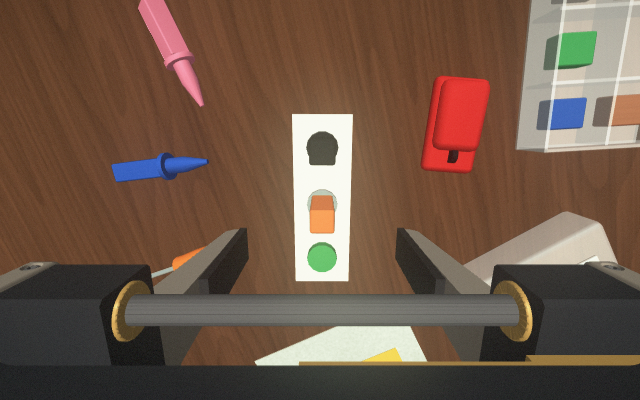

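The wrist view shows the drift's handle top centred near (322,221), bolt at (322,148), spare at (322,257), and the stand face corners at (292,114), (353,114), (349,281), (295,281). Fingers straddle the row cleanly.

```bash
python3 - <<'E'
from h import *
s=ld('w1'); im=s['color']; H,S,V=cv2.split(cv2.cvtColor(im,cv2.COLOR_RGB2HSV))
M=((S<40)&(V>170)).astype(np.uint8); M[:, :285]=0; M[:,360:]=0; M[:105]=0; M[290:]=0
c=max(cv2.findContours(M,cv2.RETR_EXTERNAL,cv2.CHAIN_APPROX_NONE)[0],key=cv2.contourArea)
P=np.array([px2w(s,u,v,.052)[:2] for u,v in c[:,0]],np.float32)*1000; print('stand',cv2.minAreaRect(P))
M=(((H>3)&(H<18)&(S>150)&(V>200))*1).astype(np.uint8); M[:,:300]=0;M[:,345:]=0;M[:190]=0;M[245:]=0
ys,xs=np.nonzero(M); print(xs.min(),xs.max(),ys.min(),ys.max())
c=max(cv2.findContours(M,cv2.RETR_EXTERNAL,cv2.CHAIN_APPROX_NONE)[0],key=cv2.contourArea)
P=np.array([px2w(s,u,v,.112)[:2] for u,v in c[:,0]],np.float32)*1000; print('drift',cv2.minAreaRect(P))
E
```

```text
stand ((566.9608154296875, -192.14630126953125), (168.65525817871094, 55.57920837402344), 75.08846282958984)
310 333 196 232
drift ((568.4224853515625, -186.13461303710938), (29.471458435058594, 18.332958221435547), 75.24803924560547)
```

{"method": "servo_tool", "body": {"moves": [-0.003,0,0.02,0,0,0,0,-0.003,0,0.05,0,0,0,0,-0.003,0,0.08,0,0,0,0,-0.003,0,0.098,0,0,0,0,-0.003,0,0.098,0,0,0,0,-0.003,0,0.098,0,0,0,0], "squeeze": 40}}

```text
time: 2.75
ee_pos: [0.5671, -0.1912, 0.1551]
tool_rot: [-0.0, 0.792, 0.611, 0.0]
contact_force: [0.3, -0.6, -0.2]
opening: 0.0922
finger_force: 0.0
```

{"method": "servo_tool", "body": {"moves": [0,0,0,0,0,0,1,0,0,0,0,0,0,1,0,0,0,0,0,0,1,0,0,0,0,0,0,1,0,0,0,0,0,0,1,0,0,0,0,0,0,1], "squeeze": 40}}

```text
time: 3.35
ee_pos: [0.5669, -0.1925, 0.1548]
tool_rot: [0.0, 0.792, 0.61, 0.0]
contact_force: [1.0, -0.3, -0.7]
opening: 0.046
finger_force: 0.0
```

{"method": "servo_tool", "body": {"moves": [0,0,0,0,0,0,1,0,0,0,0,0,0,1,0,0,0,0,0,0,1,0,0,0,0,0,0,1,0,0,0,0,0,0,1]}}

```text
time: 3.85
ee_pos: [0.5668, -0.1925, 0.1546]
tool_rot: [-0.0, 0.792, 0.61, -0.0]
contact_force: [-0.3, 0.3, 0.9]
opening: 0.0198
finger_force: 40.0
```

{"method": "servo_tool", "body": {"moves": [0,0,-0.03,0,0,0,1,0,0,-0.07,0,0,0,1,0.02,-0.01,-0.1,0,0,0,1,0.06,-0.02,-0.1,0,0,0,1,0.1,-0.03,-0.1,0,0,0,1,0.145,-0.04,-0.1,0,0,0,1,0.19,-0.05,-0.1,0,0,0,1,0.23,-0.06,-0.1,0,0,0,1,0.265,-0.07,-0.1,0,0,0,1,0.287,-0.077,-0.1,0,0,0,1]}}

```text
time: 4.85
ee_pos: [0.5651, 0.1084, 0.2543]
tool_rot: [-0.001, 0.791, 0.612, -0.0]
contact_force: [0.7, -1.1, -1.6]
opening: 0.0199
finger_force: 40.0
```

{"method": "servo_tool", "body": {"moves": [0,0,0,0,0,0,1,0,0,0.02,0,0,0,1,0,0,0.02,0,0,0,1,0,0,0.02,0,0,0,1]}}

```text
time: 5.25
ee_pos: [0.5655, 0.1035, 0.2345]
tool_rot: [0.0, 0.793, 0.61, -0.001]
contact_force: [0.4, 0.6, -1.5]
opening: 0.0199
finger_force: 40.0
```

```bash
python3 - <<'E'
from h import *
s=snap('wrist','w2'); snap('top','top1'); st=bot.get_state(); print(st['ee_pos'],st['contact_force'])
i=s['color'][120:320,220:420,::-1]; cv2.imwrite('pics/c2.png',cv2.resize(i,None,fx=3,fy=3,interpolation=cv2.INTER_CUBIC))
print(w2px(s,(.565,.108,.056)), w2px(s,st['ee_pos']-[0,0,.1466]))
E
```

```text
[0.56606909 0.10387754 0.2352998 ] [ 0.25266133  0.35795504 -2.47203891]
[np.float64(319.28637925558644), np.float64(201.17432212999586)] [np.float64(321.5413843699075), np.float64(215.5106214303619)]
```

View pics/c2.png

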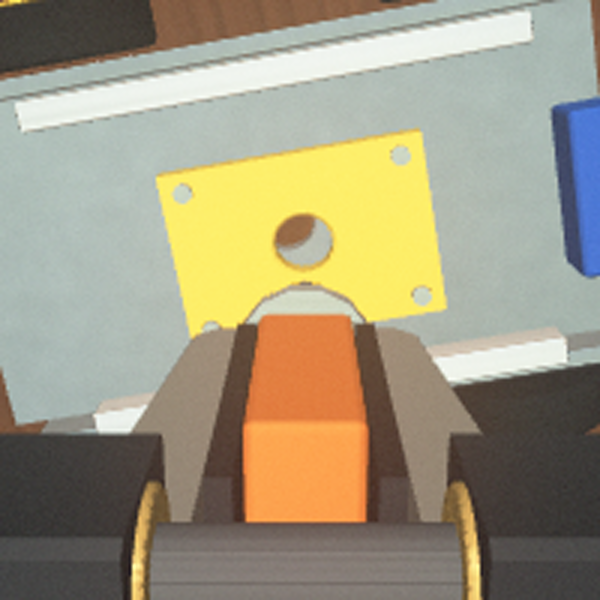

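The crop shows the drift in hand, with the carriage hole's mouth at crop (304,241), i.e. pixel (321,200). Only its upper-left shows brown table, so the deck hole lies toward the upper-left, roughly +y and −x. I'll fit both centres.

```bash
cat > fit.py <<'E'
from h import *
def fit(f,box=(300,180,343,221)):
    s=ld(f); H,S,V=cv2.split(cv2.cvtColor(s['color'],cv2.COLOR_RGB2HSV)); u0,v0,u1,v1=box
    U,W=np.meshgrid(np.arange(u0,u1),np.arange(v0,v1)); h,sa,v=[a[v0:v1,u0:u1].astype(int) for a in (H,S,V)]
    brown=((h<18)|(h>170))&(sa>70)&(v<170); hole=~((h>18)&(h<36)&(sa>110)&(v>120))
    P={z:np.stack([px2w(s,a,b,z)[:2] for a,b in zip(U.ravel(),W.ravel())]).reshape(U.shape+(2,)) for z in (.056,.048,.040)}
    ins=lambda z,c:np.hypot(*(P[z]-c).transpose(2,0,1))<.009
    from itertools import product
    iou=lambda a,b:(a&b).sum()/max((a|b).sum(),1)
    c0=P[.056][hole].mean(0); g=np.arange(-.01,.0101,.0005)
    k=max(product(g,g),key=lambda d:iou(hole,ins(.056,c0+d)&ins(.048,c0+d))); C=c0+k
    m=ins(.056,C)&ins(.048,C)
    k2=max(product(g,g),key=lambda d:iou(brown,m&ins(.048,C+d)&ins(.040,C+d)))
    print('carriage',C,iou(hole,m),'deck offset',k2,iou(brown,m&ins(.048,C+k2)&ins(.040,C+k2)),brown.sum(),hole.sum())
if __name__=='__main__':
    fit('w2')
    s=ld('w2')
    # collar circle far rim: px of its topmost point, crop (304,284)
    print('collar front rim at z', [px2w(s,220+305/3,120+284/3,z).round(4).tolist() for z in (.1376,)])
E
python3 fit.py
```

```text
carriage [0.5663447 0.1080392] 0.6246786632390745 deck offset (np.float64(-0.003999999999999995), np.float64(0.0055000000000000136)) 0.9038461538461539 98 386
collar front rim at z [[0.5701, 0.1187, 0.1376]]
```

```bash
python3 -c "
from fit import *
fit('w2',(305,184,340,212)); fit('w2',(308,187,336,211))"
```

```text
carriage [0.56612104 0.10795122] 0.9647058823529412 deck offset (np.float64(-0.003999999999999995), np.float64(0.0055000000000000136)) 0.9223300970873787 95 251
carriage [0.56612104 0.10795122] 0.9647058823529412 deck offset (np.float64(-0.003999999999999995), np.float64(0.0055000000000000136)) 0.9223300970873787 95 251
```

{"method": "servo_tool", "body": {"moves": [0.003,-0.002,0.0,0,0,0,1,0.006,-0.0036,0.01,0,0,0,1,0.006,-0.0036,0.02,0,0,0,1,0.006,-0.0036,0.028,0,0,0,1,0.006,-0.0036,0.031,0,0,0,1,0.006,-0.0036,0.031,0,0,0,1]}}

```text
time: 5.95
ee_pos: [0.5634, 0.1112, 0.2028]
tool_rot: [-0.0, 0.792, 0.61, -0.001]
contact_force: [0.5, 0.1, -1.6]
opening: 0.0198
finger_force: 40.0
```

{"method": "servo_tool", "body": {"moves": [0,0,0.003,0,0,0,1,0,0,0.006,0,0,0,1,0,0,0.009,0,0,0,1,0,0,0.011,0,0,0,1]}}

```text
time: 6.35
ee_pos: [0.5637, 0.1114, 0.1925]
tool_rot: [-0.0, 0.792, 0.61, 0.0]
contact_force: [-0.0, 0.7, -1.3]
opening: 0.0197
finger_force: 40.0
```

{"method": "servo_tool", "body": {"moves": [0,0,0.002,0,0,0,1,0,0,0.004,0,0,0,1,0,0,0.004,0,0,0,1]}}

```text
time: 6.65
ee_pos: [0.5639, 0.1111, 0.1886]
tool_rot: [0.0, 0.792, 0.61, 0.0]
contact_force: [1.0, -0.4, -1.8]
opening: 0.0199
finger_force: 40.0
```

{"method": "servo_tool", "body": {"moves": [0.0005,-0.0007,0.001,0,0,0,1,0.001,-0.0014,0.002,0,0,0,1,0.0014,-0.002,0.003,0,0,0,1,0.0018,-0.0025,0.004,0,0,0,1,0.0018,-0.0025,0.004,0,0,0,1]}}

```text
time: 7.15
ee_pos: [0.5623, 0.1137, 0.1851]
tool_rot: [0.0, 0.792, 0.61, 0.001]
contact_force: [2.0, -3.5, 4.3]
opening: 0.0196
finger_force: 40.0
```

{"method": "servo_tool", "body": {"moves": [0,0,0.001,0,0,0,1,0,0,0.002,0,0,0,1,0,0,0.003,0,0,0,1,0,0,0.004,0,0,0,1,0,0,0.004,0,0,0,1]}}

```text
time: 7.65
ee_pos: [0.5616, 0.1137, 0.1804]
tool_rot: [-0.0, 0.792, 0.61, -0.0]
contact_force: [2.6, -3.6, 1.6]
opening: 0.0199
finger_force: 40.0
```

{"method": "servo_tool", "body": {"moves": [0,0,0.001,0,0,0,1,0,0,0.002,0,0,0,1,0,0,0.003,0,0,0,1,0,0,0.004,0,0,0,1,0,0,0.004,0,0,0,1]}}

```text
time: 8.15
ee_pos: [0.5617, 0.1137, 0.1765]
tool_rot: [-0.0, 0.792, 0.61, -0.0]
contact_force: [2.4, -3.2, 2.4]
opening: 0.0197
finger_force: 40.0
```

{"method": "servo_tool", "body": {"moves": [0,0,0.001,0,0,0,1,0,0,0.002,0,0,0,1,0,0,0.003,0,0,0,1,0,0,0.003,0,0,0,1]}}

```text
time: 8.55
ee_pos: [0.5615, 0.1137, 0.1733]
tool_rot: [-0.0, 0.792, 0.61, -0.0]
contact_force: [2.9, -3.2, -0.1]
opening: 0.0199
finger_force: 40.0
```

{"method": "servo_tool", "body": {"moves": [0,0,0.001,0,0,0,1,0,0,0.002,0,0,0,1,0,0,0.0025,0,0,0,1,0,0,0.0025,0,0,0,1]}}

```text
time: 8.95
ee_pos: [0.5616, 0.1138, 0.171]
tool_rot: [-0.0, 0.792, 0.61, -0.0]
contact_force: [2.9, -2.9, -0.2]
opening: 0.0197
finger_force: 40.0
```

{"method": "servo_tool", "body": {"moves": [0,0,0.001,0,0,0,1,0,0,0.002,0,0,0,1,0,0,0.003,0,0,0,1,0,0,0.003,0,0,0,1]}}

```text
time: 9.35
ee_pos: [0.5617, 0.1138, 0.168]
tool_rot: [-0.0, 0.792, 0.61, -0.0]
contact_force: [2.7, -3.0, -0.1]
opening: 0.0197
finger_force: 40.0
```

{"method": "servo_tool", "body": {"moves": [0,0,0.001,0,0,0,1,0,0,0.002,0,0,0,1,0,0,0.003,0,0,0,1,0,0,0.004,0,0,0,1,0,0,0.004,0,0,0,1]}}

```text
time: 9.85
ee_pos: [0.5617, 0.1138, 0.164]
tool_rot: [-0.0, 0.792, 0.61, -0.0]
contact_force: [1.9, -2.5, -0.6]
opening: 0.0199
finger_force: 40.0
```

Lovely; 5.4 mm left.

{"method": "servo_tool", "body": {"moves": [0,0,0.001,0,0,0,1,0,0,0.002,0,0,0,1,0,0,0.003,0,0,0,1,0,0,0.004,0,0,0,1,0,0,0.004,0,0,0,1]}}

```text
time: 10.35
ee_pos: [0.5617, 0.1138, 0.16]
tool_rot: [-0.0, 0.792, 0.61, -0.0]
contact_force: [1.6, -1.9, 0.4]
opening: 0.0198
finger_force: 40.0
```

{"method": "servo_tool", "body": {"moves": [0,0,0.0005,0,0,0,1,0,0,0.001,0,0,0,1,0,0,0.0015,0,0,0,1,0,0,0.0015,0,0,0,1]}}

```text
time: 10.75
ee_pos: [0.5617, 0.1138, 0.1586]
tool_rot: [-0.0, 0.792, 0.61, -0.0]
contact_force: [1.7, -2.5, -0.8]
opening: 0.02
finger_force: 40.0
```

{"method": "servo_tool", "body": {"moves": [0,0,0.0005,0,0,0,1,0,0,0.0005,0,0,0,1,0,0,0.001,0,0,0,1,0,0,0.001,0,0,0,1]}}

```text
time: 11.15
ee_pos: [0.5619, 0.1138, 0.1583]
tool_rot: [-0.0, 0.792, 0.61, 0.0]
contact_force: [-0.8, -2.8, 7.0]
opening: 0.0199
finger_force: 40.0
```

{"method": "servo_tool", "body": {"moves": [0,0,0.0005,0,0,0,1,0,0,0.0005,0,0,0,1]}}

```text
time: 11.35
ee_pos: [0.5619, 0.114, 0.1583]
tool_rot: [-0.0, 0.792, 0.61, 0.0]
contact_force: [-2.2, -2.5, 10.6]
opening: 0.0198
finger_force: 40.0
```

{"method": "servo_tool", "body": {"moves": [0,0,-0.005,0,0,0,1,0,0,-0.02,0,0,0,1,0,0,-0.05,0,0,0,1,0,0,-0.08,0,0,0,1,-0.02,0.006,-0.097,0,0,0,1,-0.06,0.017,-0.097,0,0,0,1,-0.105,0.03,-0.097,0,0,0,1,-0.15,0.042,-0.097,0,0,0,1,-0.195,0.055,-0.097,0,0,0,1,-0.235,0.066,-0.097,0,0,0,1]}}

```text
time: 12.35
ee_pos: [0.565, -0.1313, 0.2548]
tool_rot: [-0.001, 0.792, 0.61, 0.0]
contact_force: [1.0, -0.0, -1.2]
opening: 0.0202
finger_force: 40.0
```

{"method": "servo_tool", "body": {"moves": [-0.025,0.007,0,0,0,0,1,-0.045,0.012,0,0,0,0,1,-0.06,0.0166,0.02,0,0,0,1,-0.06,0.0166,0.04,0,0,0,1,-0.06,0.0166,0.045,0,0,0,1,-0.06,0.0166,0.045,0,0,0,1]}}

```text
time: 12.95
ee_pos: [0.566, -0.1911, 0.2087]
tool_rot: [-0.001, 0.792, 0.611, -0.0]
contact_force: [0.7, 0.2, -1.7]
opening: 0.0197
finger_force: 40.0
```

{"method": "servo_tool", "body": {"moves": [-0.001,0.001,0.005,0,0,0,1,-0.001,0.001,0.012,0,0,0,1,-0.001,0.001,0.019,0,0,0,1,-0.001,0.001,0.026,0,0,0,1,-0.001,0.001,0.033,0,0,0,1,-0.001,0.001,0.04,0,0,0,1,-0.001,0.001,0.046,0,0,0,1,-0.001,0.001,0.05,0,0,0,1,-0.001,0.001,0.052,0,0,0,1,-0.001,0.001,0.052,0,0,0,1]}}

```text
time: 13.95
ee_pos: [0.567, -0.1938, 0.157]
tool_rot: [-0.0, 0.792, 0.61, -0.0]
contact_force: [-0.7, -0.1, -1.7]
opening: 0.0196
finger_force: 40.0
```

{"method": "servo_tool", "body": {"moves": [0,0,0.001,0,0,0,1,0,0,0.002,0,0,0,1,0,0,0.003,0,0,0,1,0,0,0.003,0,0,0,1]}}

```text
time: 14.35
ee_pos: [0.5672, -0.1938, 0.1546]
tool_rot: [0.0, 0.792, 0.61, 0.0]
contact_force: [-0.7, 0.6, 1.8]
opening: 0.0199
finger_force: 40.0
```

{"method": "servo_tool", "body": {"moves": [0,0,0,0,0,0,0.4,0,0,0,0,0,0,0.4,0,0,0,0,0,0,0.4,0,0,0,0,0,0,0.4,0,0,0,0,0,0,0.4]}}

```text
time: 14.85
ee_pos: [0.5671, -0.1938, 0.1542]
tool_rot: [0.0, 0.792, 0.61, 0.0]
contact_force: [0.0, 0.4, -0.2]
opening: 0.055
finger_force: 0.0
```

{"method": "servo_tool", "body": {"moves": [0,0,-0.03,0,0,0,0.3,0,0,-0.06,0,0,0,0.3,0,0,-0.08,0,0,0,0.3,0.02,0,-0.08,0,0,0,0.3,0.045,0,-0.08,0,0,0,0.3,0.055,0,-0.08,0,0,0,0.3,0.055,0,-0.08,0,0,0,0.3]}}

```text
time: 15.55
ee_pos: [0.5815, -0.1389, 0.2339]
tool_rot: [-0.0, 0.791, 0.612, 0.0]
contact_force: [0.2, -0.8, 1.0]
opening: 0.0642
finger_force: 0.0
```

```bash
python3 - <<'E'
from h import *
s=snap('wrist','w3'); snap('top','top2'); st=bot.get_state(); print(st['ee_pos'],st['opening'])
i=s['color'][60:320,190:450,::-1]; cv2.imwrite('pics/c3.png',cv2.resize(i,None,fx=2.2,fy=2.2))
E
```

```text
[ 0.58077878 -0.14144632  0.23406556] 0.06430376373283382
```

View pics/c3.png

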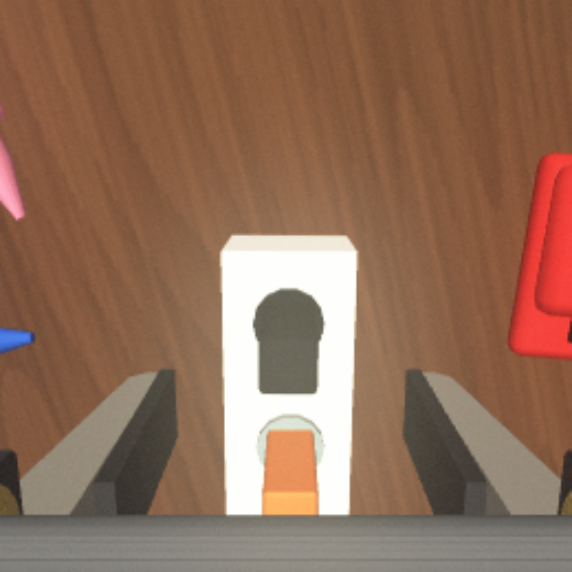

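The crop shows the drift seated back in the middle hole. The bolt is centred between the fingers, with its collar's front rim at crop (289,289), i.e. pixel (321,191).

```bash
python3 - <<'E'
from h import *
s=ld('w3'); r=px2w(s,190+289/2.2,60+289/2.2,.057); print(r, r[:2]-.015*np.array([.254,.967]))
E
```

```text
[ 0.58531468 -0.1254812   0.057     ] [ 0.58150468 -0.1399862 ]
```

{"method": "servo_tool", "body": {"moves": [0.0015,0.0005,0.02,0,0,0,0.3,0.0015,0.0005,0.05,0,0,0,0.3,0.0015,0.0005,0.07,0,0,0,0.3,0.0015,0.0005,0.079,0,0,0,0.3,0.0015,0.0005,0.079,0,0,0,0.3,0.0015,0.0005,0.079,0,0,0,1,0.0015,0.0005,0.079,0,0,0,1,0.0015,0.0005,0.079,0,0,0,1,0.0015,0.0005,0.079,0,0,0,1,0.0015,0.0005,0.079,0,0,0,1], "squeeze": 40}}

```text
time: 16.65
ee_pos: [0.5822, -0.1392, 0.1556]
tool_rot: [0.0, 0.792, 0.61, 0.0]
contact_force: [-0.8, 0.5, -0.0]
opening: 0.0262
finger_force: 0.0
```

{"method": "servo_tool", "body": {"moves": [0,0,0,0,0,0,1,0,0,0,0,0,0,1,0,0,0,0,0,0,1,0,0,0,0,0,0,1]}}

```text
time: 17.05
ee_pos: [0.582, -0.1392, 0.1554]
tool_rot: [-0.0, 0.792, 0.61, 0.0]
contact_force: [-1.7, 1.1, 3.9]
opening: 0.0199
finger_force: 40.0
```

{"method": "servo_tool", "body": {"moves": [0,0,-0.03,0,0,0,1,0,0,-0.07,0,0,0,1,0.01,-0.003,-0.095,0,0,0,1,0.05,-0.017,-0.095,0,0,0,1,0.095,-0.033,-0.095,0,0,0,1,0.14,-0.049,-0.095,0,0,0,1,0.185,-0.065,-0.095,0,0,0,1,0.22,-0.077,-0.09,0,0,0,1,0.235,-0.0823,-0.085,0,0,0,1,0.235,-0.0823,-0.085,0,0,0,1]}}

```text
time: 18.05
ee_pos: [0.5616, 0.1113, 0.239]
tool_rot: [-0.0, 0.791, 0.612, -0.001]
contact_force: [0.3, -0.9, -0.7]
opening: 0.0197
finger_force: 40.0
```

{"method": "servo_tool", "body": {"moves": [0,0,0,0,0,0,1,0,0,0,0,0,0,1,0,0,0,0,0,0,1]}}

```text
time: 18.35
ee_pos: [0.5628, 0.1066, 0.2405]
tool_rot: [0.0, 0.793, 0.609, 0.0]
contact_force: [-0.3, 0.5, -0.6]
opening: 0.0201
finger_force: 40.0
```

```bash
python3 - <<'E'
from fit import *
s=snap('wrist','w4'); snap('top','top3'); st=bot.get_state(); print(st['ee_pos'],st['contact_force'])
i=s['color'][120:320,220:420,::-1]; cv2.imwrite('pics/c4.png',cv2.resize(i,None,fx=3,fy=3,interpolation=cv2.INTER_CUBIC))
u,v=w2px(s,(.562,.114,.056)); print(u,v); u=int(u);v=int(v); fit('w4',(u-15,v-14,u+16,v+13))
E
```

```text
[0.56267235 0.10746445 0.24042498] [ 0.42602073  1.08325576 -1.08235418]
317.9067013465148 196.88311770545758
carriage [0.56179339 0.11332583] 0.9552845528455285 deck offset (np.float64(8.673617379884035e-18), np.float64(8.673617379884035e-18)) 0.955 192 242
```

View pics/c4.png

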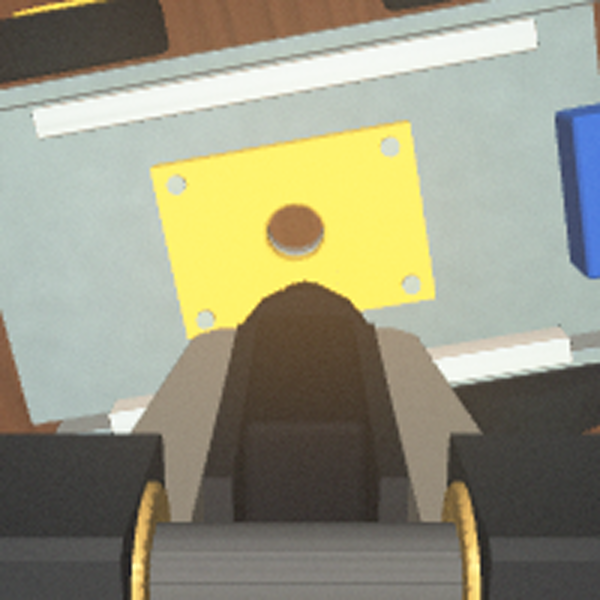

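The holes now line up: brown fills the mouth, centred at crop (295,231), i.e. pixel (318,197). The bolt's collar front rim is at crop (306,282), i.e. pixel (322,214).

```bash
python3 - <<'E'
from h import *
s=ld('w4'); r=px2w(s,322,214,.142); a=r[:2]-.015*np.array([.254,.967]); st=bot.get_state(); print(a,a-st['ee_pos'][:2],st['ee_pos'])
E
```

```text
[0.5640141  0.10725029] [ 0.00134175 -0.00021415] [0.56267235 0.10746445 0.24042498]
```

{"method": "servo_tool", "body": {"moves": [0.003,-0.001,0.01,0,0,0,1,0.0058,-0.0024,0.02,0,0,0,1,0.0058,-0.0024,0.032,0,0,0,1,0.0058,-0.0024,0.042,0,0,0,1,0.0058,-0.0024,0.048,0,0,0,1,0.0058,-0.0024,0.048,0,0,0,1,0.0058,-0.0024,0.048,0,0,0,1]}}

```text
time: 19.15
ee_pos: [0.5617, 0.115, 0.1921]
tool_rot: [0.0, 0.792, 0.61, -0.0]
contact_force: [-0.1, 0.3, -1.0]
opening: 0.0196
finger_force: 40.0
```

{"method": "servo_tool", "body": {"moves": [-0.0013,0.0003,0,0,0,0,1,-0.0013,0.0003,0.001,0,0,0,1,-0.0013,0.0003,0.003,0,0,0,1,-0.0013,0.0003,0.005,0,0,0,1,-0.0013,0.0003,0.006,0,0,0,1,-0.0013,0.0003,0.006,0,0,0,1]}}

```text
time: 19.75
ee_pos: [0.5614, 0.1139, 0.186]
tool_rot: [-0.0, 0.792, 0.61, -0.0]
contact_force: [0.1, -0.4, -0.8]
opening: 0.0193
finger_force: 40.0
```

In the carriage hole with no contact; continue down.

{"method": "servo_tool", "body": {"moves": [0,0,0.001,0,0,0,1,0,0,0.002,0,0,0,1,0,0,0.003,0,0,0,1,0,0,0.004,0,0,0,1,0,0,0.005,0,0,0,1,0,0,0.005,0,0,0,1]}}

```text
time: 20.35
ee_pos: [0.5614, 0.1138, 0.181]
tool_rot: [-0.0, 0.792, 0.61, -0.0]
contact_force: [-0.1, -0.3, -0.8]
opening: 0.0195
finger_force: 40.0
```

{"method": "servo_tool", "body": {"moves": [0,0,0.001,0,0,0,1,0,0,0.002,0,0,0,1,0,0,0.003,0,0,0,1,0,0,0.004,0,0,0,1,0,0,0.004,0,0,0,1]}}

```text
time: 20.85
ee_pos: [0.5614, 0.1138, 0.177]
tool_rot: [-0.0, 0.792, 0.61, -0.0]
contact_force: [-0.2, 0.3, -0.3]
opening: 0.0201
finger_force: 40.0
```

{"method": "servo_tool", "body": {"moves": [0,0,0.001,0,0,0,1,0,0,0.002,0,0,0,1,0,0,0.003,0,0,0,1,0,0,0.004,0,0,0,1,0,0,0.005,0,0,0,1,0,0,0.006,0,0,0,1,0,0,0.007,0,0,0,1,0,0,0.008,0,0,0,1,0,0,0.008,0,0,0,1]}}

```text
time: 21.75
ee_pos: [0.5614, 0.1138, 0.169]
tool_rot: [-0.0, 0.792, 0.61, -0.0]
contact_force: [-0.3, -0.1, -0.6]
opening: 0.0201
finger_force: 40.0
```

{"method": "servo_tool", "body": {"moves": [0,0,0.001,0,0,0,1,0,0,0.002,0,0,0,1,0,0,0.003,0,0,0,1,0,0,0.004,0,0,0,1,0,0,0.005,0,0,0,1,0,0,0.006,0,0,0,1,0,0,0.007,0,0,0,1,0,0,0.007,0,0,0,1]}}

```text
time: 22.55
ee_pos: [0.5614, 0.1138, 0.162]
tool_rot: [-0.0, 0.792, 0.61, -0.0]
contact_force: [-0.5, -0.5, -1.0]
opening: 0.0197
finger_force: 40.0
```

{"method": "servo_tool", "body": {"moves": [0,0,0.0007,0,0,0,1,0,0,0.0014,0,0,0,1,0,0,0.002,0,0,0,1,0,0,0.0025,0,0,0,1,0,0,0.003,0,0,0,1,0,0,0.003,0,0,0,1]}}

```text
time: 23.15
ee_pos: [0.5615, 0.1138, 0.1593]
tool_rot: [-0.0, 0.792, 0.61, 0.0]
contact_force: [0.3, -0.3, 0.4]
opening: 0.0198
finger_force: 40.0
```

{"method": "servo_tool", "body": {"moves": [0,0,0.0005,0,0,0,1,0,0,0.001,0,0,0,1,0,0,0.001,0,0,0,1]}}

```text
time: 23.45
ee_pos: [0.5616, 0.1138, 0.1591]
tool_rot: [-0.0, 0.792, 0.61, 0.0]
contact_force: [-2.0, -0.6, 7.7]
opening: 0.0196
finger_force: 40.0
```

{"method": "servo_tool", "body": {"moves": [0,0,-0.0005,0,0,0,1,0,0,-0.0005,0,0,0,0.4,0,0,-0.0005,0,0,0,0.4,0,0,-0.0005,0,0,0,0.4,0,0,-0.0005,0,0,0,0.4,0,0,-0.0005,0,0,0,0.4,0,0,-0.0005,0,0,0,0.4]}}

```text
time: 24.15
ee_pos: [0.5615, 0.1138, 0.1586]
tool_rot: [0.0, 0.792, 0.61, -0.0]
contact_force: [-0.2, 0.7, 0.3]
opening: 0.0553
finger_force: 0.0
```

{"method": "servo_tool", "body": {"moves": [0,0,-0.01,0,0,0,0.4,0,0,-0.03,0,0,0,0.4,0,0,-0.06,0,0,0,0.4,0,0,-0.09,0,0,0,0.4,-0.03,0,-0.11,0,0,0,0.4,-0.06,0,-0.12,0,0,0,0.4,-0.06,0,-0.12,0,0,0,0.4,-0.06,0,-0.12,0,0,0,0.4]}}

```text
time: 24.95
ee_pos: [0.5463, 0.0556, 0.2796]
tool_rot: [-0.0, 0.793, 0.61, 0.001]
contact_force: [-0.0, -0.3, -0.6]
opening: 0.0555
finger_force: 0.0
```

```bash
python3 - <<'E'
from h import *
s=snap('wrist','w5'); s2=snap('scene','s5'); st=bot.get_state(); print(st['ee_pos'],st['opening'],st['contact_force'])
a=s['color'][60:320,190:450,::-1]; b=s2['color'][140:340,150:410,::-1]
cv2.imwrite('pics/c5.png',cv2.resize(np.vstack([a,b])[:460],None,fx=1.3,fy=1.3))
E
```

```text
[0.54615067 0.05695212 0.27859374] 0.05521097103089619 [0.35389267 0.54851806 0.50893449]
```

View pics/c5.png

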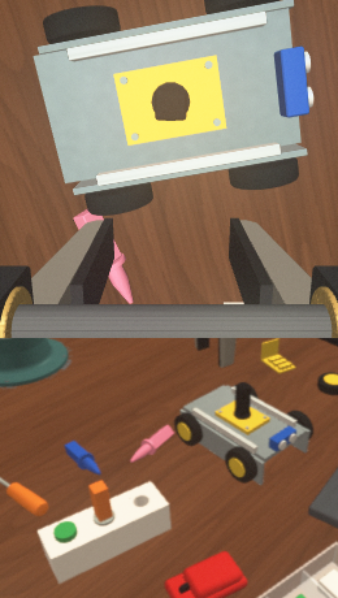

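The views show the bolt upright with its collar on the carriage at about (170,100), and the drift upright in the stand at about (100,500). I'm handing it in.

```bash
python3 -c "
from rig import bot
print(bot.job_done())"
```

```text
the job is handed in; nothing more can be done
None
```

The bolt is fully home through carriage and deck, the drift is back down in the stand's middle hole, and the job was handed in at about 25 s with wrist-force readings never above about 11 N; the verdict was not shown.

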